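# Stir the showcase drying beads and hold up the stirrer for inspection

## Task

Draw the stirrer out of its slanted holder and, with its steel tip down in the white dish, stir the drying beads round until most of them have clearly shifted from where they lay, spilling none. Then lift the stirrer out, turn it level and hold its tip still over the white card, about 20 cm above the table, so that the conservator can check it for dust: finish while still holding it there in the gripper. Leave the bottles, jar, loupe and weight where they stand.

Things in the scene. Friction and masses are not known exactly. Their poses are not given: they have to be found in the camera images.
- stirrer: Loose stirrer, about 80 g: round steel shaft 11 mm thick, 100 mm long, then a square orange handle 20 x 20 x 80 mm. Origin at the tip's end; z runs along the shaft from tip to handle; handle flats face its x and y. At the start it leans 45 to 50 degrees in the holder, handle up and towards the robot (the holder's -x), tip low on the far side; its y is level, across the holder.
- stirrer_grip (a point): Middle of the stirrer's handle, 140 mm from the tip along the stirrer's z (40 mm of handle on either side); about 126 mm above the table at the start.
- holder: Fixed holder: dark foot 110 x 80 x 12 mm, thin post, and a blue square sleeve (22 mm outside, 14 inside, 50 long, both ends open) slanted 45 degrees. Origin on the table under the sleeve's mouth. The way out is along (-0.71, 0, 0.71) in its frame. The handle's end rests on the mouth, the shaft hangs loosely through: draw it 100 mm straight along the slant; nothing locks it.
- holder_mouth (a point): Centre of the sleeve's mouth, 100 mm above the table.
- dish: White round dish fixed to the table by a rubber pad, 132 mm across outside, 34 mm high, wall 4 mm, flat inner floor 5 mm above the table and about 120 mm across. Origin at the centre of its underside.
- card: White square inspection card with an 8 mm black border, fixed flat on the table, white part 120 x 120 mm, 2 mm thick. Origin at its centre, on the table.
- bead0: one of six loose drum-shaped drying beads (20 mm across, 14 mm tall, 11 g, green or orange) standing in the dish at the start: five in a ring of about 36 mm radius and one in the middle, with gaps of 7 mm or more; origin in the centre of one flat face (the underside at the start), z its own axis
- bead1: one of six loose drum-shaped drying beads (20 mm across, 14 mm tall, 11 g, green or orange) standing in the dish at the start: five in a ring of about 36 mm radius and one in the middle, with gaps of 7 mm or more; origin in the centre of one flat face (the underside at the start), z its own axis
- bead2: one of six loose drum-shaped drying beads (20 mm across, 14 mm tall, 11 g, green or orange) standing in the dish at the start: five in a ring of about 36 mm radius and one in the middle, with gaps of 7 mm or more; origin in the centre of one flat face (the underside at the start), z its own axis
- bead3: one of six loose drum-shaped drying beads (20 mm across, 14 mm tall, 11 g, green or orange) standing in the dish at the start: five in a ring of about 36 mm radius and one in the middle, with gaps of 7 mm or more; origin in the centre of one flat face (the underside at the start), z its own axis
- bead4: one of six loose drum-shaped drying beads (20 mm across, 14 mm tall, 11 g, green or orange) standing in the dish at the start: five in a ring of about 36 mm radius and one in the middle, with gaps of 7 mm or more; origin in the centre of one flat face (the underside at the start), z its own axis
- bead5: one of six loose drum-shaped drying beads (20 mm across, 14 mm tall, 11 g, green or orange) standing in the dish at the start: five in a ring of about 36 mm radius and one in the middle, with gaps of 7 mm or more; origin in the centre of one flat face (the underside at the start), z its own axis
- bottle_tall: Bystander: amber bottle, 42 mm across, about 85 mm tall, paper label, black cap; origin at the centre of its underside.
- bottle_short: Bystander: amber bottle, 48 mm across, about 70 mm tall, white cap; origin at the centre of its underside.
- jar: Bystander: green glass jar with brass lid, 56 mm across, 55 mm tall; origin at the centre of its underside.
- loupe: Bystander: black round loupe, 42 mm across, 30 mm tall; origin at the centre of its underside.
- weight: Bystander: brass balance weight, 34 mm across, 45 mm tall; origin at the centre of its underside.
Not all that is in view belongs to the job. What is shaped like the holder but green or yellow is not meant. Of the things that look like the card, the larger one is meant.

How it is judged (in metres and radians):
On the way, in this order (a step that is already met when the one before it is completed fails the run):
1. the stirrer is drawn out of its holder: gripped, clear of the sleeve, tip at least 95 mm above the table (contact force between the fingers and stirrer above 0.5 N and contact force between stirrer and holder below 0.1 N and height (world z) of stirrer above 0.095 m), for 0.1 s.
2. with the gripped stirrer's tip down in the dish (below its rim), at least four of the six beads are more than 12 mm from where they began (contact force between the fingers and stirrer above 0.5 N and horizontal distance between stirrer and dish below 0.062 m and height (world z) of stirrer below 0.034 m and (distance of each of bead0, bead1, bead2, bead3 from where it was at the start of the episode above 0.012 m or distance of each of bead0, bead1, bead2, bead4 from where it was at the start of the episode above 0.012 m or distance of each of bead0, bead1, bead2, bead5 from where it was at the start of the episode above 0.012 m or distance of each of bead0, bead1, bead3, bead4 from where it was at the start of the episode above 0.012 m or distance of each of bead0, bead1, bead3, bead5 from where it was at the start of the episode above 0.012 m or distance of each of bead0, bead1, bead4, bead5 from where it was at the start of the episode above 0.012 m or distance of each of bead0, bead2, bead3, bead4 from where it was at the start of the episode above 0.012 m or distance of each of bead0, bead2, bead3, bead5 from where it was at the start of the episode above 0.012 m or distance of each of bead0, bead2, bead4, bead5 from where it was at the start of the episode above 0.012 m or distance of each of bead0, bead3, bead4, bead5 from where it was at the start of the episode above 0.012 m or distance of each of bead1, bead2, bead3, bead4 from where it was at the start of the episode above 0.012 m or distance of each of bead1, bead2, bead3, bead5 from where it was at the start of the episode above 0.012 m or distance of each of bead1, bead2, bead4, bead5 from where it was at the start of the episode above 0.012 m or distance of each of bead1, bead3, bead4, bead5 from where it was at the start of the episode above 0.012 m or distance of each of bead2, bead3, bead4, bead5 from where it was at the start of the episode above 0.012 m)), for 0.1 s.
At the end, for the whole second after the job is handed in: Stirrer held by the fingers alone and at rest, level within 20 degrees, tip within 70 mm (horizontally) of the card's centre and 140 to 270 mm above the table, handle's middle above 140 mm; all six beads in the dish; bottles, jar, loupe and weight upright within 20 mm of their starts (contact force between the fingers and stirrer above 0.5 N and angle between stirrer's own z axis and vertical between 1.22 and 1.92 rad and height (world z) of stirrer between 0.14 and 0.27 m and height (world z) of stirrer_grip above 0.14 m and horizontal distance between stirrer and card below 0.07 m and linear speed of stirrer below 0.05 m/s and angular speed of stirrer below 0.3 rad/s and contact force between stirrer and holder below 0.1 N and contact force between stirrer and dish below 0.1 N and contact force between stirrer and card below 0.1 N and contact force between stirrer and bottle_tall below 0.1 N and contact force between stirrer and bottle_short below 0.1 N and contact force between stirrer and jar below 0.1 N and contact force between stirrer and loupe below 0.1 N and contact force between stirrer and weight below 0.1 N and horizontal distance between each of bead0, bead1, bead2, bead3, bead4, bead5 and dish below 0.068 m and distance of each of bottle_tall, bottle_short, jar, loupe, weight from where it was at the start of the episode below 0.02 m and angle between each of bottle_tall, bottle_short, jar, loupe, weight's own z axis and vertical below 0.3 rad); the arm keeps its last pose, push and grip.
It fails at once if a bead leaves the dish (horizontal distance between any of bead0, bead1, bead2, bead3, bead4, bead5 and dish above 0.075 m).
It fails at once if a bottle, the jar, the loupe or the weight is shifted more than 25 mm or knocked over (distance of any of bottle_tall, bottle_short, jar, loupe, weight from where it was at the start of the episode above 0.025 m or angle between any of bottle_tall, bottle_short, jar, loupe, weight's own z axis and vertical above 0.5 rad).
It also fails if it takes over 72 s, if anything falls off the work surface, if the arm or the gripper's body presses on something with over 40 N, if the wrist force passes 120 N, or if a joint passes its speed limit or range.

## Robot

A 6-joint arm with a two-finger parallel gripper is mounted at the origin on the work surface. World frame = base frame: x ahead of the robot, y to its left, z up, the work surface at z = 0. Lengths are in m, angles in degrees, forces in N, time in s.
With the tool pointing down it reaches from about 0.4 to 0.825 m from the base axis. Payload 7 kg.
Tool frame: the origin (TCP) lies midway between the tips of the shut fingers; the grasp point (between the pads) lies 19 mm behind it (r.grip_depth is the distance from the TCP to the grasp point, in m); z points along the fingers, y is the line along which they close (so a half turn about z gives the same grasp; the last joint's range is limited). The gripper opens to 88 mm and grips with 3 to 60 N. Pads are 19 mm wide; open, the fingers measure 130 mm over their backs; the gripper's body (78 mm by 193 mm) begins 47 mm behind the grasp point.
Start: joints at [93.684, 20.546, 0.682, 0, -70.136, -16.507], TCP at [0.15, 0.658, 0.227] pointing down, gripper open.
Joint ranges: [-176.03, 176.03], [-82.01, 121.73], [-58.28, 71.71], [-173.87, 95.51], [-174.79, -0.11], [-173.66, 173.66]. Speed limits (degrees/s): [136.94, 136.94, 172.46, 180, 180, 180].

## Interface

Orientations are given as [roll, pitch, yaw] about the fixed x, y, z axes, in that order (R = Rz(yaw) Ry(pitch) Rx(roll)).
In Python, from plant import r, capture, close_job, search_frame, outline_of gives the robot as it stands.
- The arm moves only by the shell command python3 -m creep 'ROWS' [FORCE]. ROWS is JSON, a list of rows, each a list of 7 numbers: the finger opening in mm, from 0 to 87.6, then the shift along the world's x, y, z in units of 25 mm (1.0 is 25 mm), then the turn, a rotation vector about the world's x, y, z in degrees. In form: [[hand, x, y, z, ax, ay, az], ...]. A call has 1 to 8 rows; each row shifts and turns the commanded pose from where the row before left it; what a row does not reach is not made up. A row lasts 1/12 s, in which the tool goes at most 41.7 mm and 7.16 degrees, less where a joint would pass 70% of its speed; a pose out of reach is approached as far as the arm can. A call is refused whole if a number of a shift passes 1 or a number of a turn 7.16, either way. A call with a gripper value outside its range is refused whole. The fingers move at their own pace and stop on an object; FORCE is the grip in N (left out, the last holds). Time passes only in rows, so rows that do not move let the fingers close. It gives the time, the measured TCP pose, the force, the opening and the grip force at its end, in the units of the state.
- r.get_state(): the state, without advancing time (a new reading comes with each control period).
- capture(name): name is "scene" or "side" or "wrist"; returns a dict with "frame" (384x512x3 uint8, red, green, blue), "K" (3x3 intrinsics, pixels), "origin" and "rotation" of the camera in the world. Camera axes: x right, y down, z forward; pixel columns grow to the right and rows downward; lengths in m; the calibration is good to about 2 mm. A picture is of the moment at which its call begins. There is no depth.
- close_job(): hands the job in; it is judged then, once.
Trained networks look in a picture, given as the dict that the camera call returned (one of the last four; its "shot" number tells which), for a name from the list of things; names that differ only in an ending like _2 or _b are one class to them, and where a whole thing is asked for, a point or a joint stands for the part that bears it (a point fixed in the world has none). Each returns a list of dicts, best first, with "conf" (0 to 1); they miss things now and then, are a little off and sometimes report something else, mostly with a low value. They report only what shows in the picture. A call takes as long as a camera call. They do not tell look-alikes from the thing itself.
- search_frame(picture, target): "bbox" ([left, top, right, bottom] in pixels, round what is visible of it).
- outline_of(picture, target): "region" (384x512 bool, what is visible of it) and "bbox" ([left, top, right, bottom] in pixels, round what is visible of it).
The state is a dict: "time_s": time; "joints": joint angles; "qd": joint speeds; "joint_torque": joint torques, N m; "tcp_pos": TCP position; "eef_rot": TCP orientation; "contact_force": force on the tool from outside, world axes, zero at the start; "moment": the same for the moment, N m; "gripper_width": finger opening in m; "gripper_force": force on a finger pad.
Only numpy, scipy, OpenCV 4.12 (cv2) and the standard library are available. Lean on these libraries where they do the work, as an engineer would, in place of code of your own. Each camera call takes 0.05 s, during which the arm holds its last target. There are 200 camera calls.

## Working session

There is one attempt and no reset: what is moved stays moved. The work goes in short steps, Python scripts to look and compute and a shell command to move; the robot and the scene stay as the last step left them, time stands still between calls to the robot, and variables do not carry over. Pictures are saved under pics/ and viewed, at most 11 in all, crops included, and the job is handed in when it is done.

```bash
mkdir -p pics; ls
python3 - <<'E'
from plant import r,capture,search_frame
import cv2,numpy as np
for n in("scene","side"):
    c=capture(n); cv2.imwrite(f"pics/{n}0.png",c["frame"][:,:,::-1])
    print(n,c["K"].tolist(),c["origin"],c["rotation"])
    for t in["stirrer","holder","dish","card","bottle_tall","bottle_short","jar","loupe","weight"]:
        print(t,[(np.round(d["bbox"]).tolist(),round(d["conf"],2)) for d in search_frame(c,t)[:4]])
print(r.get_state()); print(r.grip_depth)
E
```

```text
pics
scene [[441.6545897625767, 0.0, 255.17814711912249], [0.0, 441.6545897625767, 191.20666232039716], [0.0, 0.0, 1.0]] [1.16824169 0.3808507  0.93348494] [-1.38084778e+02  4.75524921e-02  1.21273414e+02]
stirrer [([337.0, 221.0, 352.0, 299.0], 0.86), ([152.0, 193.0, 155.0, 201.0], 0.45)]
holder [([239.0, 167.0, 280.0, 210.0], 0.79), ([139.0, 174.0, 190.0, 221.0], 0.72), ([318.0, 258.0, 352.0, 301.0], 0.69), ([302.0, 185.0, 335.0, 231.0], 0.64)]
dish [([140.0, 178.0, 192.0, 219.0], 0.94)]
card [([231.0, 138.0, 277.0, 168.0], 0.94), ([199.0, 225.0, 270.0, 281.0], 0.67), ([148.0, 140.0, 164.0, 154.0], 0.29)]
bottle_tall [([265.0, 298.0, 288.0, 331.0], 0.96)]
bottle_short [([376.0, 309.0, 395.0, 324.0], 0.7), ([142.0, 229.0, 164.0, 257.0], 0.62)]
jar [([104.0, 166.0, 125.0, 191.0], 0.77)]
loupe [([148.0, 140.0, 166.0, 152.0], 0.48)]
weight [([375.0, 305.0, 394.0, 321.0], 0.67), ([169.0, 197.0, 179.0, 204.0], 0.4)]
side [[389.9083268799631, 0.0, 258.9372843085186], [0.0, 389.9083268799631, 196.2459988184276], [0.0, 0.0, 1.0]] [ 0.23641332 -0.85819669  0.59794975] [-118.25355339   -0.677
[... 661 characters left out ...]
.53)]
{'time_s': 1.0, 'joints': array([ 9.36863664e+01,  2.05452441e+01,  6.82684950e-01,  6.86766244e-04,
       -7.01339424e+01, -1.65077540e+01]), 'qd': array([-0.0065433 ,  0.098141  ,  0.04314474,  0.03845613, -0.00925863,
       -0.05732891]), 'joint_torque': array([-6.72156220e-04, -5.82384896e+01,  2.93294585e+01,  7.00253874e+00,
        1.22558992e-02, -2.55666959e-05]), 'tcp_pos': array([0.14979744, 0.65816712, 0.22658154]), 'eef_rot': array([-1.79996462e+02,  3.74773940e-04, -1.28211543e+01]), 'contact_force': array([-1.2337563 ,  0.47093308,  0.32683115]), 'moment': array([-0.03350012, -0.03150993, -0.01401095]), 'gripper_force': 0.0, 'gripper_width': 0.08767640476570529}
0.0188
```

View pics/scene0.png

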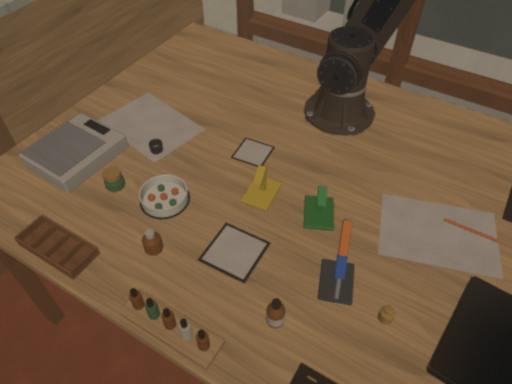

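View pics/side0.png

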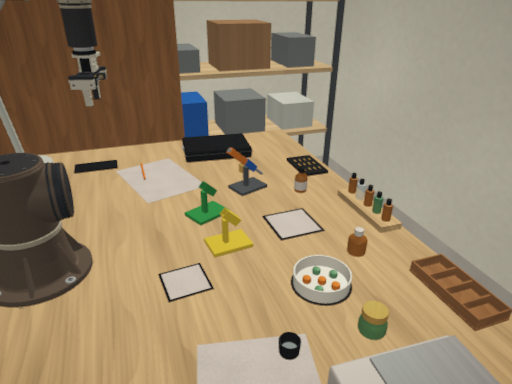

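The scene view shows the orange stirrer handle at about (345,238), the blue sleeve at (341,267), the holder foot at (337,282), the dish at (163,196) and the larger card at (234,251). The side view shows the handle at about (238,157), the sleeve at (253,168), the dish at (322,278) and the large card at (293,223).

```bash
cat > h.py <<'E'
from plant import r,capture,search_frame,outline_of
import cv2,numpy as np
from scipy.spatial.transform import Rotation as R
def ray(c,uv):
    d=R.from_euler('xyz',c["rotation"],degrees=True).as_matrix()@np.linalg.inv(c["K"])@[uv[0],uv[1],1]
    return np.array(c["origin"]),d/np.linalg.norm(d)
def plane(c,uv,z):
    o,d=ray(c,uv); return o+d*(z-o[2])/d[2]
def proj(c,p):
    q=c["K"]@R.from_euler('xyz',c["rotation"],degrees=True).as_matrix().T@(np.array(p)-c["origin"]); return q[:2]/q[2]
def tri(cs,uvs):
    A=np.zeros((3,3));b=np.zeros(3)
    for c,uv in zip(cs,uvs):
        o,d=ray(c,uv);M=np.eye(3)-np.outer(d,d);A+=M;b+=M@o
    return np.linalg.solve(A,b)
def mask(c,lo,hi,box):
    h=cv2.cvtColor(c["frame"],cv2.COLOR_RGB2HSV);m=cv2.inRange(h,lo,hi)
    k=np.zeros_like(m);l,t,rr,b=box;k[t:b,l:rr]=m[t:b,l:rr];return k
def ends(m):
    n,lab,st,ce=cv2.connectedComponentsWithStats(m);i=1+np.argmax(st[1:,4])
    y,x=np.where(lab==i);p=np.c_[x,y].astype(float);mu=p.mean(0)
    v=np.linalg.svd(p-mu,full_matrices=False)[2][0];v*=np.sign(v[1]);s=(p-mu)@v
    return mu,mu+v*s.min(),mu+v*s.max(),st[i]
E
python3 - <<'E'
from h import *
a=capture("scene");b=capture("side");cs=[a,b]
O=((4,140,90),(16,255,255));B=((105,120,50),(130,255,255))
e=[ends(mask(a,*O,(325,210,365,275))),ends(mask(b,*O,(220,140,262,180)))]
f=[ends(mask(a,*B,(325,240,365,290))),ends(mask(b,*B,(235,145,275,185)))]
for q in(e,f):
    print([[np.round(x,1).tolist() for x in y] for y in q])
    for i in range(3): print(np.round(tri(cs,[q[0][i],q[1][i]]),4))
for n,c,ls in(("scene",a,dict(card=(234,251),dish=(164,197),holder=(337,281))),("side",b,dict(card=(293,223),dish=(321,278),holder=(248,186)))):
    for k,uv in ls.items():
        for d in outline_of(c,k):
            x=d["bbox"];
            if x[0]<uv[0]<x[2] and x[1]<uv[1]<x[3]:
                y,xx=np.where(d["region"]);
                P=np.array([plane(c,(u,v),{'dish':.034}.get(k,.002)) for u,v in zip(xx,y)])
                (m,wh,an)=cv2.minAreaRect(P[:,:2].astype(np.float32)*1000)
                print(n,k,round(d["conf"],2),np.round(m),np.round(wh),round(an,1))
    print(n,"gnd",[ (u,np.round(plane(c,uu,0)[:2],3)) for u,uu in ([("bt",(275,322)),("w",(387,318)),("green",(319,218)),("bs",(152,250)),("loupe",(156,150)),("yellow",(261,195))] if n=="scene" else [("green",(206,212)),("yel",(228,243))])])
E
```

```text
[[[344.6, 237.5], [347.1, 220.2], [342.2, 254.9], [338, 220, 14, 36, 349]], [[237.3, 155.7], [227.6, 148.8], [245.8, 161.8], [226, 147, 21, 18, 143]]]
[0.5642 0.2477 0.1248]
[0.5339 0.239  0.153 ]
[0.5934 0.257  0.0973]
[[[340.3, 267.2], [341.8, 257.0], [338.9, 277.1], [335, 257, 11, 21, 177]], [[250.4, 165.2], [246.6, 161.5], [254.3, 168.8], [245, 160, 11, 11, 63]]]
[0.6124 0.2645 0.0793]
[0.5974 0.2587 0.0965]
[0.6274 0.2699 0.0619]
scene card 0.62 [655.   7.] [139. 138.] 2.0
scene dish 0.71 [ 621. -241.] [159. 140.] 71.2
scene holder 0.62 [593. 259.] [130.  85.] 20.7
scene gnd [('bt', array([0.766, 0.188])), ('w', array([0.627, 0.399])), ('green', array([0.446, 0.142])), ('bs', array([ 0.76 , -0.175])), ('loupe', array([ 0.465, -0.407])), ('yellow', array([ 0.456, -0.033]))]
side card 0.91 [651.   4.] [135. 141.] 1.4
side dish 0.74 [ 598. -275.] [172. 133.] 58.4
side holder 0.88 [645. 327.] [284. 126.] 54.6
side gnd [('green', array([0.433, 0.143])), ('yel', array([ 0.452, -0.033]))]
```

```bash
python3 - <<'E'
from plant import r
print([x for x in dir(r) if x[0]!='_'])
for k,v in vars(r).items(): print(k,str(v)[:200])
E
python3 -m creep '[[87.6,1,-1,0.3,0,0,-7],[87.6,1,-1,0.3,0,0,-7],[87.6,1,-1,0.3,0,0,-7],[87.6,1,-1,0.3,0,0,-7],[87.6,1,-1,0.3,0,-7,0],[87.6,1,-1,0.3,0,-7,0]]'
python3 -c "
from plant import r
s=r.get_state();print(s['joints'],s['tcp_pos'],s['eef_rot'])"
```

```text
['Unreachable', 'get_state', 'grip_depth']
time_s: 1.9
tcp_pos: [0.3026, 0.508, 0.2732]
eef_rot: [-170.4, -10.6, -41.9]
contact_force: [1.5, -0.3, 0.5]
gripper_width: 0.0874
gripper_force: 0.0
[ 87.19810499   7.34280698 -18.62914629  15.86831779 -64.04436586
 -45.23748789] [0.30262642 0.50801377 0.27319249] [-170.40867967  -10.59951818  -41.94787698]
```

```bash
cat >> h.py <<'E'
def toolR(psi,tau):  # psi azimuth of tilt, tau tilt from straight down (deg)
    return R.from_euler('z',psi,degrees=True)*R.from_euler('y',-tau,degrees=True)*R.from_euler('x',180,degrees=True)
def go(pos,Rt,base=None):
    s=r.get_state();p,q=(s["tcp_pos"],R.from_euler('xyz',s["eef_rot"],degrees=True)) if base is None else base
    d=(np.array(pos)-p)/.025;v=(Rt*q.inv()).as_rotvec(degrees=True)
    n=int(np.ceil(max(abs(d).max()/1,np.linalg.norm(d)/1.6,np.linalg.norm(v)/7.1)))
    print("shift",d.round(2),"turn",v.round(1),"n",n,"row",(d/n).round(3),(v/n).round(2)); return n
E
python3 - <<'E'
from h import *
T=toolR(19,30);z=T.apply([0,0,1]);print(z)
P=np.array([.564,.248,.125]);go(P+.019*z-.13*z,T)
E
```

```text
[ 0.47275929  0.16278408 -0.8660254 ]
shift [  8.36 -11.12  -2.08] turn [-13.3 -17.9  56.9] n 12 row [ 0.696 -0.927 -0.174] [-1.1  -1.49  4.74]
```

```bash
python3 -m creep '[[60,0.7,-0.93,0,-1.1,-1.5,4.75],[60,0.7,-0.93,0,-1.1,-1.5,4.75],[60,0.7,-0.93,0,-1.1,-1.5,4.75],[60,0.7,-0.93,0,-1.1,-1.5,4.75],[60,0.7,-0.93,0,-1.1,-1.5,4.75],[60,0.7,-0.93,0,-1.1,-1.5,4.75]]'
python3 -c "
from plant import r
print(r.get_state()['joints'])"
python3 -m creep '[[60,0.7,-0.93,0,-1.1,-1.5,4.75],[60,0.7,-0.93,0,-1.1,-1.5,4.75],[60,0.7,-0.93,0,-1.1,-1.5,4.75],[60,0.7,-0.93,0,-1.1,-1.5,4.75],[60,0.7,-0.93,0,-1.1,-1.5,4.75],[60,0.7,-0.93,0,-1.1,-1.5,4.75],[60,0,0,0,0,0,0],[60,0,0,0,0,0,0]]'
python3 - <<'E'
from h import *
print(r.get_state()['joints'])
c=capture("wrist");cv2.imwrite("pics/w1.png",c["frame"][:,:,::-1]);print(c["origin"],c["rotation"])
T=toolR(19,30);z=T.apply([0,0,1])
P=np.array([.564,.248,.125]);go(P+.019*z-.13*z,T)
E
```

```text
time_s: 2.4
tcp_pos: [0.4053, 0.3676, 0.2718]
eef_rot: [-172.6, -21.6, -12.3]
contact_force: [1.0, 0.4, 0.6]
gripper_width: 0.061
gripper_force: 0.0
[ 76.32213109  -3.40686807 -36.43826921  27.34703112 -51.81088433
 -13.36257791]
time_s: 3.07
tcp_pos: [0.5104, 0.2271, 0.2718]
eef_rot: [179.7, -30.0, 19.2]
contact_force: [-0.2, -0.1, 0.3]
gripper_width: 0.0595
gripper_force: 0.0
[ 52.83414813  -9.60890306 -45.89823458  31.88020777 -32.29295915
  32.24004333]
[0.50298288 0.22501453 0.45128487] [-167.67721729   -0.24096895  -70.98122161]
shift [ 0.05  0.06 -2.04] turn [ 0.3  0.1 -0. ] n 3 row [ 0.018  0.021 -0.679] [ 0.09  0.03 -0.01]
```

View pics/w1.png

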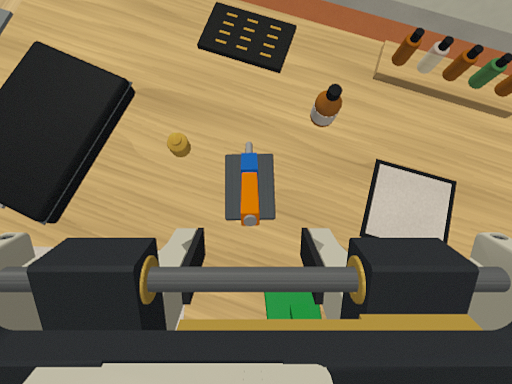

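The wrist view shows the orange handle running from about (250,221) up to (249,172), then the blue sleeve at (249,162) and the tip at (248,147), all nearly in line with the tool.

Run:
```python
from h import *
from scipy.optimize import least_squares
a=capture("scene");b=capture("side");w=capture("wrist");cs=[a,b,w]
O=((4,140,90),(16,255,255));B=((105,120,50),(130,255,255))
bo=[(325,205,365,275),(220,140,262,180),(225,160,275,235)];bb=[(325,240,365,290),(235,145,275,185),(230,145,270,180)]
E=[ends(mask(c,*O,k)) for c,k in zip(cs,bo)];F=[ends(mask(c,*B,k)) for c,k in zip(cs,bb)]
print([[np.round(x,1).tolist() for x in y] for y in E])
H=[tri(cs,[e[i] for e in E]) for i in range(3)];S=[tri(cs,[e[i] for e in F]) for i in range(3)]
print(np.round(H,4));print(np.round(S,4))
d=H[1]-H[2];print("handle az",np.degrees(np.arctan2(-d[1],-d[0])),"lean",np.degrees(np.arccos(d[2]/np.linalg.norm(d))),np.linalg.norm(d))
d=S[1]-S[2];print("sleeve az",np.degrees(np.arctan2(-d[1],-d[0])),"lean",np.degrees(np.arccos(d[2]/np.linalg.norm(d))),np.linalg.norm(d))
d=H[0]-S[0];print("H-S az",np.degrees(np.arctan2(-d[1],-d[0])),"lean",np.degrees(np.arccos(d[2]/np.linalg.norm(d))),np.linalg.norm(d))
for c,H_ in zip(cs,E): print(np.round(proj(c,H[0])-H_[0],1))
# foot in the wrist view
for d in outline_of(w,"holder")[:2]:
    y,x=np.where(d["region"]);P=np.array([plane(w,(u,v),.012)[:2] for u,v in zip(x,y)],np.float32)*1000
    print(d["bbox"],cv2.minAreaRect(P))
g=cv2.cvtColor(w["frame"],cv2.COLOR_RGB2GRAY);m=np.zeros_like(g);m[140:230,215:285]=(g[140:230,215:285]<85)*255
y,x=np.where(m>0);P=np.array([plane(w,(u,v),.012)[:2] for u,v in zip(x,y)],np.float32)*1000;print("foot",cv2.minAreaRect(P))
```

```text
[[[344.7, 237.5], [347.1, 220.2], [342.2, 254.9], [338, 220, 14, 36, 347]], [[237.2, 155.6], [227.6, 148.8], [245.9, 161.8], [226, 147, 21, 18, 141]], [[254.0, 208.7], [261.4, 173.7], [250.2, 226.1], [243, 173, 19, 53, 157]]]
[[0.5588 0.2445 0.123 ]
 [0.5548 0.2432 0.1647]
 [0.5685 0.2468 0.0895]]
[[0.6149 0.2662 0.0805]
 [0.6083 0.2662 0.1026]
 [0.6184 0.2632 0.058 ]]
handle az 14.726709901970416 lean 10.670618849753843 0.07650894883244772
sleeve az -16.433961455560432 lean 13.360154630904287 0.045774682420962935
H-S az 21.196085715841345 lean 54.71734824389948 0.073649322546797
[-0.8 -1.6]
[-1.4  1. ]
[-0.5 -6.1]
[265.4, 295.3, 324.8, 321.0] ((452.8570861816406, 143.46926879882812), (36.098243713378906, 82.0577163696289), 19.16655731201172)
[225.0, 153.2, 278.9, 222.5] ((603.7381591796875, 262.39776611328125), (113.47996520996094, 79.21488189697266), 20.168922424316406)
foot ((600.1283569335938, 261.52459716796875), (113.98133850097656, 78.0848159790039), 20.317659378051758)
```

Run:
```python
from h import *
T=toolR(20.2,30);z=T.apply([0,0,1]);P=np.array([.562,.247,.126])
s=r.get_state();a=P+.019*z-.1*z
go(a,T);go(P+.019*z,T,(a,T))
```

```text
shift [ 0.58  0.11 -3.02] turn [0.3 0.1 0.9] n 4 row [ 0.145  0.027 -0.755] [0.08 0.02 0.23]
shift [ 1.88  0.69 -3.46] turn [0. 0. 0.] n 4 row [ 0.469  0.173 -0.866] [0. 0. 0.]
```

```bash
python3 -m creep '[[60,0.145,0.03,-0.755,0,0,0.23],[60,0.145,0.03,-0.755,0,0,0.23],[60,0.145,0.03,-0.755,0,0,0.23],[60,0.145,0.03,-0.755,0,0,0.23],[60,0.235,0.085,-0.435,0,0,0],[60,0.235,0.085,-0.435,0,0,0],[60,0.235,0.085,-0.435,0,0,0],[60,0.235,0.085,-0.435,0,0,0]]'
python3 -m creep '[[60,0.235,0.085,-0.435,0,0,0],[60,0.235,0.085,-0.435,0,0,0],[60,0.235,0.085,-0.435,0,0,0],[60,0.235,0.085,-0.435,0,0,0],[60,0,0,0,0,0,0],[60,0,0,0,0,0,0]]'
python3 - <<'E'
from h import *
c=capture("wrist");cv2.imwrite("pics/w2.png",c["frame"][:,:,::-1])
T=toolR(20.2,30);z=T.apply([0,0,1]);P=np.array([.562,.247,.126]);go(P+.019*z,T);print(r.get_state()["joints"])
E
```

```text
time_s: 3.98
tcp_pos: [0.5514, 0.2439, 0.1597]
eef_rot: [179.7, -29.2, 20.4]
contact_force: [1.3, 1.3, 0.7]
gripper_width: 0.0603
gripper_force: 0.0
time_s: 4.48
tcp_pos: [0.5747, 0.2537, 0.1364]
eef_rot: [179.3, -27.5, 20.5]
contact_force: [-0.4, -0.1, -0.0]
gripper_width: 0.0599
gripper_force: 0.0
shift [-0.14 -0.13 -1.09] turn [ 1.4 -2.1  0. ] n 2 row [-0.07  -0.065 -0.544] [ 0.69 -1.05  0.01]
[ 23.32186362   6.78190834 -55.9056529   95.46990067  -1.96439846
  -7.97702899]
```

View pics/w2.png

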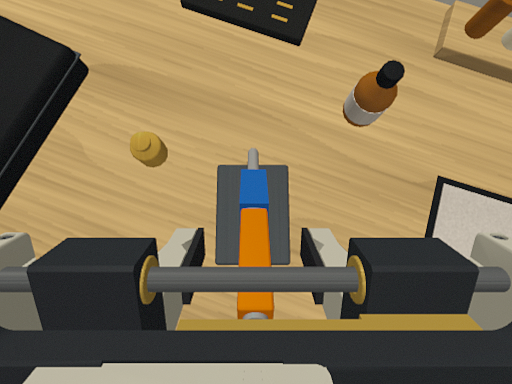

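The wrist view shows the handle centred between the fingers at (255,265), but the arm has run into joint limits (q4 at 95°, q3 near -56°), so less tilt is needed. I'll fit the kinematics to plan properly.

```bash
cat > kin.py <<'E'
from h import *
from scipy.optimize import least_squares
D=[([93.684,20.546,.682,0,-70.136,-16.507],[.15,.658,.227],[180,0,-12.82]),
([87.198,7.343,-18.629,15.868,-64.044,-45.237],[.30263,.50801,.27319],[-170.409,-10.6,-41.948]),
([76.322,-3.407,-36.438,27.347,-51.811,-13.363],[.4053,.3676,.2718],[-172.6,-21.6,-12.3]),
([52.834,-9.609,-45.898,31.880,-32.293,32.240],[.5104,.2271,.2718],[179.7,-30,19.2]),
([23.322,6.782,-55.906,95.470,-1.964,-7.977],[.5747,.2537,.1364],[179.3,-27.5,20.5])]
e=lambda a,t:R.from_euler(a,t,degrees=True)
LIM=np.array([[-176,176],[-82,121.7],[-58.2,71.7],[-173.8,95.5],[-174.7,-.2],[-173.6,173.6]])
def fk(q,p):
    a1,d1,a2,a3,d4,d6,b,o6,o5=p[:9];A=e('z',q[0]+b);
    B=A*e('y',q[1]);C=B*e('y',q[2]);W=C*e('x',SG[0]*q[3])*e('y',SG[1]*q[4]+o5)
    T=W*e('x',SG[2]*q[5]+o6)*e('y',90)
    return A.apply([a1,0,d1])+B.apply([0,0,a2])+C.apply([d4,0,a3])+W.apply([d6,0,0]),T
def res(p):
    o=[]
    for q,x,rr in D:
        P,T=fk(q,p);o+=list((P-x)*10)+list((T*e('xyz',rr).inv()).as_rotvec())
    return np.array(o+list((p[:6]-[.1,.4,.4,.03,.4,.3])*.001))
def fit():
    global SG;best=None
    for s4 in(1,-1):
      for s6 in(1,-1):
        for o6 in(0,90,180,270):
          SG=(s4,-1,s6);f=least_squares(res,[.1,.4,.4,.03,.4,.3,-16.5,o6,0],x_scale=[.1]*6+[10]*3)
          if best is None or f.cost<best[0]: best=(f.cost,f.x,SG)
    SG=best[2];return best
best=fit();PP=best[1]
def ik(pos,T,q0,n=20,w=.0):
    rng=np.random.default_rng(0);out=[]
    for k in range(n):
        s=np.array(q0,float) if k==0 else rng.uniform(LIM[:,0],LIM[:,1])
        f=least_squares(lambda q:np.r_[(fk(q,PP)[0]-pos)*10,(fk(q,PP)[1]*T.inv()).as_rotvec()],np.clip(s,LIM[:,0]+.1,LIM[:,1]-.1),bounds=LIM.T,x_scale=50)
        if f.cost<1e-6: out.append(f.x)
    u=[]
    for x in sorted(out,key=lambda x:abs(x-q0).sum()):
        if all(abs(x-y).max()>3 for y in u): u.append(x)
    return u
E
python3 - <<'E'
from kin import *
print(best); print(np.abs(res(PP)).round(4).reshape(-1)[:30].max())
q=D[-1][0]
for tau in(-15,0,10,15,20,25):
    T=toolR(20.2,tau);z=T.apply([0,0,1]);P=np.array([.562,.247,.126])
    print(tau,[x.round(0).tolist() for x in ik(P+.019*z,T,q,8)[:3]])
E
```

```text
(np.float64(6.968076120362361), array([ 5.57496914e-01,  2.28418380e-01, -7.55059920e-03, -5.70762459e-02,
        8.98743523e-03, -1.21146601e-01, -2.49313618e+01,  2.18679693e+02,
        5.63775822e+01]), (-1, -1, -1))
1.6714
-15 []
0 []
10 []
15 []
20 []
25 []
```

```bash
python3 - <<'E'
s=open('kin.py').read()
s=s.replace("e('y',q[2])","e('y',SG[3]*q[2])").replace("      for s6 in(1,-1):","      for s6,s3 in((1,-1),(-1,-1),(1,1),(-1,1)):").replace("SG=(s4,-1,s6)","SG=(s4,-1,s6,s3)")
open('kin.py','w').write(s)
E
cat > t.py <<'E'
from kin import *
print(best); print(np.abs(res(PP))[:30].max())
q=D[-1][0]
for tau in(-15,0,10,15,20,25,30):
    T=toolR(20.2,tau);z=T.apply([0,0,1]);P=np.array([.562,.247,.126])
    print(tau,[x.round(0).tolist() for x in ik(P+.019*z,T,q,8)[:3]])
E
python3 t.py
```

```text
(np.float64(0.4037227642646185), array([ 2.33889694e-02,  1.62725379e-01,  6.78967523e-01,  1.30917406e-01,
        2.43819563e-01,  6.29754438e-01, -1.54806790e+01,  2.55755209e+02,
       -1.46572069e+01]), (-1, -1, -1, -1))
0.3980570782078949
-15 [[38.0, 45.0, 33.0, -1.0, -107.0, 73.0]]
0 [[39.0, 28.0, -6.0, -0.0, -71.0, 72.0]]
10 [[40.0, 19.0, -26.0, 1.0, -50.0, 71.0]]
15 [[40.0, 15.0, -35.0, 3.0, -40.0, 69.0]]
20 [[41.0, 12.0, -44.0, 7.0, -29.0, 64.0], [41.0, 12.0, -44.0, -173.0, -0.0, -116.0]]
25 [[42.0, 9.0, -53.0, 40.0, -19.0, 30.0], [42.0, 9.0, -53.0, -140.0, -11.0, -150.0]]
30 []
```

Run:
```python
from kin import *
r_=res(PP)[:30].reshape(5,6);print(r_.round(3))
import itertools,kin
def fk2(q,p,S):
    a1,d1,a2,a3,d4,d6,b,o6,o5,o4,o2,o3,y1,y2=p
    A=e('z',S[0]*q[0]+b);B=A*e('y',q[1]+o2);C=B*e('y',S[3]*q[2]+o3);W=C*e('x',S[1]*q[3]+o4)*e('y',-q[4]+o5)
    T=W*e('x',S[2]*q[5]+o6)*e('y',90)
    return A.apply([a1,y1,d1])+B.apply([0,0,a2])+C.apply([d4,y2,a3])+W.apply([d6,0,0]),T
for S in itertools.product((1,),(1,-1),(1,-1),(1,-1)):
  for free in(0,1):
    bst=None
    for o6 in(0,90,180,270):
        x0=np.array([.1,.4,.4,.03,.4,.3,-16.5,o6,0,0,0,0,0,0.])
        def f(p):
            p=p if free else np.r_[p[:9],0,0,0,p[12:]]
            o=[]
            for q,x,rr in D:
                P,T=fk2(q,p,S);o+=list((P-x)*10)+list((T*e('xyz',rr).inv()).as_rotvec())
            return np.array(o+list((p-x0)*1e-3))
        g=least_squares(f,x0,x_scale=[.1]*6+[10]*6+[.1]*2)
        if bst is None or g.cost<bst[0]: bst=(g.cost,g.x.round(2).tolist())
    print(S,free,bst)
```

```text
[[-0.08   0.222  0.025  0.251 -0.05  -0.022]
 [-0.048 -0.231 -0.191  0.183 -0.039  0.033]
 [-0.113 -0.201 -0.113  0.135 -0.053  0.055]
 [ 0.054  0.398  0.358  0.078 -0.148  0.044]
 [ 0.028 -0.351 -0.08   0.109  0.031  0.068]]
(1, 1, 1, 1) 0 (np.float64(4.40348199482389), [-0.11, 1.33, -1.44, 0.26, 0.14, -0.13, -129.91, 154.3, 70.48, -171312.96, 0.0, 0.0, 0.3, 0.31])
(1, 1, 1, 1) 1 (np.float64(2.4325437646275954), [-0.31, 1.39, -1.7, -0.06, 0.52, -0.06, -118.08, 249.28, 105.39, 60.12, -18.53, -71.56, 0.3, 0.31])
(1, 1, 1, -1) 0 (np.float64(6.8619683744475966), [-0.15, 0.5, -0.53, 0.03, 0.09, -0.32, -118.07, 119.08, 21.7, 216.01, 0.0, 0.0, 0.34, 0.34])
(1, 1, 1, -1) 1 (np.float64(2.3105280148699645), [0.09, 0.0, 0.58, -0.26, 0.08, 0.32, 8.93, 228.51, 91.47, -78.49, 7.21, -106.19, -0.1, -0.09])
(1, 1, -1, 1) 0 (np.float64(2.786472811157886), [-0.09, 1.33, -1.45, 0.27, 0.14, -0.13, -128.1, 135.88, 71.4, -318852.42, -0.04, -0.0, 0.31, 0.31])
(1, 1, -1, 1) 1 (np.float64(1.2639662057022856), [-0.27, 1.4, -1.72, 0.02, 0.52, -0.07, -116.19, 234.13, 112.92, 68.43, -17.32, -64.0, 0.34, 0.26])
(
[... 765 characters left out ...]
681608201), [0.22, -0.02, 0.77, 0.11, 0.16, 0.55, 0.46, 302.86, -5.21, -16.2, -3.17, 8.07, -0.02, -0.03])
(1, -1, -1, 1) 0 (np.float64(3.6926899579695256), [0.08, -0.56, 1.2, -0.48, -0.18, -0.13, 46.4, -82.83, 57.58, 122447.21, -0.07, -0.0, -0.28, -0.32])
(1, -1, -1, 1) 1 (np.float64(1.4105225751949126), [-0.06, -0.29, 0.9, 0.05, -0.64, 0.43, 7.8, 292.51, -15.86, -14.16, 63.64, 17.14, -0.08, -0.12])
(1, -1, -1, -1) 0 (np.float64(0.3953460516336911), [0.03, 0.06, 0.71, 0.17, 0.21, 0.61, -10.06, 260.74, -14.95, 1918565.66, -1.62, -0.0, -0.03, -0.03])
(1, -1, -1, -1) 1 (np.float64(0.19789756734326697), [0.2, -0.12, 0.81, 0.2, 0.08, 0.56, 0.74, 278.46, -12.03, -8.36, -1.65, 11.55, -0.06, -0.06])
```

```bash
cat > o.py <<'E'
from kin import D,e
from h import *
import itertools
def g(q,x,ax,b):
    A=e('z',q[0]+b)
    for i,(a,s) in enumerate(ax): A=A*e(a,s*q[i+1])
    return A.inv()*e('xyz',x)
out=[]
S=[(a,s) for a in'xyz' for s in(1,-1)]
for ax in itertools.product([('y',1)],[('y',1),('y',-1)],S,S,S):
    for b in(0,):
        M=R.concatenate([g(q,x,ax,b) for q,_,x in D]);m=M.mean()
        out.append(((M*m.inv()).magnitude().max(),ax))
out.sort(key=lambda t:t[0])
for o in out[:6]: print(o)
E
python3 o.py
```

```text
(np.float64(0.0012716211849643153), (('y', 1), ('y', -1), ('x', -1), ('y', -1), ('x', -1)))
(np.float64(0.5480834573410623), (('y', 1), ('y', -1), ('z', 1), ('x', -1), ('y', 1)))
(np.float64(0.5552221191440158), (('y', 1), ('y', -1), ('y', -1), ('z', 1), ('z', 1)))
(np.float64(0.6903985935058502), (('y', 1), ('y', 1), ('z', 1), ('x', 1), ('z', 1)))
(np.float64(0.7052521585446154), (('y', 1), ('y', -1), ('z', 1), ('x', -1), ('x', -1)))
(np.float64(0.7235921828187978), (('y', 1), ('y', -1), ('y', -1), ('z', 1), ('x', -1)))
```

```bash
cat > kin.py <<'E'
from h import *
from scipy.optimize import least_squares
import json,os
e=lambda a,t:R.from_euler(a,t,degrees=True)
D=[([93.684,20.546,.682,0,-70.136,-16.507],[.15,.658,.227],[180,0,-12.82]),
([87.198,7.343,-18.629,15.868,-64.044,-45.237],[.30263,.50801,.27319],[-170.409,-10.6,-41.948]),
([76.322,-3.407,-36.438,27.347,-51.811,-13.363],[.4053,.3676,.2718],[-172.6,-21.6,-12.3]),
([52.834,-9.609,-45.898,31.880,-32.293,32.240],[.5104,.2271,.2718],[179.7,-30,19.2]),
([23.322,6.782,-55.906,95.470,-1.964,-7.977],[.5747,.2537,.1364],[179.3,-27.5,20.5])]
if os.path.exists('data.json'): D+=json.load(open('data.json'))
def rec():
    s=r.get_state();d=json.load(open('data.json')) if os.path.exists('data.json') else []
    d.append([list(s[k]) for k in("joints","tcp_pos","eef_rot")]);json.dump(d,open('data.json','w'));print(s["joints"].round(1))
LIM=np.array([[-176,176],[-82,121.7],[-58.2,71.7],[-173.8,95.5],[-174.7,-.2],[-173.6,173.6]])
def frames(q):
    A=e('z',q[0]);B=A*e('y',q[1]);C=B*e('y',-q[2]);E=C*e('x',-q[3]);W=E*e('y',-q[4]);return A,B,C,E,W,W*e('x',-q[5])
M=R.concatenate([frames(q)[5].inv()*e('xyz',x) for q,_,x in D]).mean()
def cols(q):
    A,B,C,E,W,T=[f.as_matrix() for f in frames(q)]
    return np.c_[A[:,[0,1,2]],B[:,2],C[:,[0,2]],E[:,[1,2]],W]
X=np.vstack([cols(q) for q,_,_ in D]);Y=np.hstack([p for _,p,_ in D])
pr=np.array([.05,0,.35,.4,.4,.05,0,0,.3,0,0]);lam=1e-3
V=pr+np.linalg.solve(X.T@X+lam**2*np.eye(11),X.T@(Y-X@pr))
def fk(q): return cols(q)@V,frames(q)[5]*M
def ik(pos,T,q0,n=8,cost=1e-5):
    rng=np.random.default_rng(0);out=[]
    for k in range(n):
        s=np.array(q0,float) if k==0 else np.array(q0)+rng.normal(0,50,6)
        f=least_squares(lambda q:np.r_[(fk(q)[0]-pos)*10,(fk(q)[1]*T.inv()).as_rotvec()],np.clip(s,LIM[:,0]+.1,LIM[:,1]-.1),bounds=LIM.T,x_scale=50)
        if f.cost<cost: out.append(f.x)
    u=[]
    for x in sorted(out,key=lambda x:abs(x-q0).sum()):
        if all(abs(x-y).max()>3 for y in u): u.append(x)
    return u
E
sed -i 's/^print.*$/print(V.round(3),np.abs(X@V-Y).max())/' t.py; python3 t.py
```

```text
[-0.001  0.     0.198  0.601  0.464  0.001 -0.096  0.     0.378 -0.096
 -0.   ] 0.00022718740684488092
-15 [[39.0, 29.0, -2.0, -5.0, -73.0, 73.0]]
0 [[42.0, 21.0, -16.0, -0.0, -53.0, 68.0]]
10 [[44.0, 16.0, -27.0, 7.0, -38.0, 61.0]]
15 [[45.0, 13.0, -34.0, 13.0, -30.0, 54.0]]
20 [[45.0, 11.0, -42.0, 25.0, -20.0, 42.0]]
25 [[23.0, 9.0, -56.0, 95.0, -1.0, -8.0]]
30 []
```

```bash
cat > p.py <<'E'
from kin import *
def tipT(tip,psi,tau,delta,L=.14):
    T=toolR(psi,tau);z=T.apply([0,0,1]);s=toolR(psi,tau+delta).apply([0,0,1]) # towards tip
    return np.array(tip)-L*s+.019*z,T
E
python3 - <<'E'
from p import *
q=[44,16,-27,7,-38,61]
for tg in (0,10):
    dl=48-tg
    for lean in(5,20,35):
      for psi in(-70,-40,-20,0,20):
        p,T=tipT([.61,-.25,.01],psi,lean-dl,dl);o=ik(p,T,q,3);print("stir",tg,lean,psi,[x.round(0).tolist() for x in o[:1]])
    for lev in(75,90):
      for psi in(-90,-45,0,45,90):
        p,T=tipT([.655,.006,.2],psi,lev-dl,dl);o=ik(p,T,q,3);print("fin",tg,lev,psi,[x.round(0).tolist() for x in o[:1]])
T=toolR(20.2,10);z=T.apply([0,0,1]);P=np.array([.562,.247,.126])
a=np.array([.5747,.2537,.1364])-T.apply([0,0,.07]);go(a,T);go(P+.019*z-.08*z,T)
E
```

```text
stir 0 5 -70 [[-23.0, 42.0, 25.0, -31.0, -103.0, 44.0]]
stir 0 5 -40 [[-15.0, 47.0, 30.0, -18.0, -112.0, 64.0]]
stir 0 5 -20 [[-9.0, 48.0, 27.0, -8.0, -111.0, 79.0]]
stir 0 5 0 [[-4.0, 47.0, 20.0, 3.0, -106.0, 94.0]]
stir 0 5 20 [[1.0, 44.0, 10.0, 13.0, -98.0, 106.0]]
stir 0 20 -70 [[-15.0, 33.0, 10.0, -23.0, -85.0, 41.0]]
stir 0 20 -40 [[-11.0, 35.0, 11.0, -13.0, -91.0, 64.0]]
stir 0 20 -20 [[-8.0, 36.0, 9.0, -6.0, -90.0, 79.0]]
stir 0 20 0 [[-5.0, 35.0, 4.0, 2.0, -87.0, 94.0]]
stir 0 20 20 [[-2.0, 33.0, -2.0, 10.0, -81.0, 108.0]]
stir 0 35 -70 [[-6.0, 25.0, -5.0, -13.0, -66.0, 32.0]]
stir 0 35 -40 [[-6.0, 25.0, -7.0, -8.0, -69.0, 59.0]]
stir 0 35 -20 [[-5.0, 25.0, -9.0, -3.0, -69.0, 77.0]]
stir 0 35 0 [[-5.0, 25.0, -11.0, 1.0, -67.0, 95.0]]
stir 0 35 20 [[-5.0, 25.0, -13.0, 6.0, -64.0, 112.0]]
fin 0 75 -90 [[39.0, 26.0, -5.0, 21.0, -77.0, -47.0]]
fin 0 75 -45 [[44.0, 5.0, -38.0, 35.0, -52.0, -23.0]]
fin 0 75 0 [[29.0, -9.0, -50.0, 28.0, -28.0, 38.0]]
fin 0 75 45 [[-4.0, 5.0, -16.0, -25.0, -53.0, 151.0]]
fin 0 75 90 []
fin 0 90 -90 [[43.0, 33.0, -8.0, 30.0, -82.0, -56.0]]
fin 0 90 -
[... 757 characters left out ...]
[-4.0, 19.0, -18.0, -1.0, -56.0, 74.0]]
stir 10 35 0 [[-6.0, 20.0, -18.0, 0.0, -55.0, 96.0]]
stir 10 35 20 [[-8.0, 21.0, -17.0, 2.0, -55.0, 117.0]]
fin 10 75 -90 [[42.0, 30.0, -6.0, 27.0, -82.0, -52.0]]
fin 10 75 -45 [[47.0, 6.0, -46.0, 50.0, -52.0, -38.0]]
fin 10 75 0 []
fin 10 75 45 [[-12.0, 5.0, -15.0, -39.0, -54.0, 166.0]]
fin 10 75 90 []
fin 10 90 -90 [[45.0, 37.0, -8.0, 34.0, -87.0, -60.0]]
fin 10 90 -45 [[48.0, 12.0, -57.0, 72.0, -56.0, -64.0]]
fin 10 90 0 []
fin 10 90 45 []
fin 10 90 90 []
shift [-0.45 -0.16  2.74] turn [-5.5 16.7 -0.1] n 3 row [-0.149 -0.053  0.915] [-1.84  5.56 -0.03]
shift [-0.89 -0.41  1.97] turn [-5.5 16.7 -0.1] n 3 row [-0.298 -0.136  0.658] [-1.84  5.56 -0.03]
```

```bash
python3 -m creep '[[60,-0.25,-0.1,0.7,0,0,0],[60,-0.25,-0.1,0.7,0,0,0],[60,-0.25,-0.1,0.7,-2.4,6.4,0],[60,-0.25,-0.1,0.7,-2.4,6.4,0],[60,0,0,0,-2.4,6.4,0],[60,0,0,0,-2.4,6.4,0],[60,0,0,0,0,0,0]]'
python3 - <<'E'
from p import *
rec();T=toolR(20.2,0);P=np.array([.562,.247,.126]);go(P+[0,0,.061],T);s=r.get_state();print(s["eef_rot"])
E
```

```text
time_s: 5.12
tcp_pos: [0.6471, 0.2171, 0.2061]
eef_rot: [173.6, -24.8, 19.4]
contact_force: [2.1, 1.3, 1.1]
gripper_width: 0.0602
gripper_force: 0.0
[ 41.    9.  -34.4  31.6 -29.3  41.6]
shift [-3.4   1.2  -0.77] turn [-2.5 25.4  2.2] n 4 row [-0.851  0.299 -0.191] [-0.63  6.36  0.54]
[173.64988088 -24.79901202  19.38301281]
```

```bash
python3 -m creep '[[60,0,0,0.2,-0.6,6.4,0.5],[60,-0.6,0.2,0,-0.6,6.4,0.5],[60,-0.7,0.25,0,-0.6,6.4,0.5],[60,-0.7,0.25,0,-0.6,6.2,0.5],[60,-0.7,0.25,0,0,0,0],[60,-0.7,0.25,0,0,0,0],[60,0,0,0,0,0,0]]'
python3 - <<'E'
from p import *
rec();T=toolR(20.2,0);P=np.array([.562,.247,.126]);go(P+[0,0,-.019],T)
E
```

```text
time_s: 5.7
tcp_pos: [0.564, 0.2388, 0.209]
eef_rot: [178.5, -2.2, 19.6]
contact_force: [0.2, -1.3, 0.0]
gripper_width: 0.0599
gripper_force: 0.0
[ 42.7  14.1 -11.9   2.6 -62.5  65.7]
shift [-0.08  0.33 -4.08] turn [0.7 2.6 0.6] n 5 row [-0.016  0.065 -0.816] [0.13 0.53 0.12]
```

```bash
python3 -m creep '[[60,-0.08,0.33,-0.4,0.7,2.6,0.6],[60,0,0,-0.7,0,0,0],[60,0,0,-0.7,0,0,0],[60,0,0,-0.7,0,0,0],[60,0,0,-0.7,0,0,0],[60,0,0,-0.5,0,0,0],[60,0,0,-0.38,0,0,0],[60,0,0,0,0,0,0]]'
python3 - <<'E'
from p import *
rec();T=toolR(20.2,0);P=np.array([.562,.247,.126]);go(P+[0,0,-.019],T)
c=capture("wrist");b=capture("side");cv2.imwrite("pics/w3.png",np.hstack([c["frame"][:,150:],cv2.resize(b["frame"][120:220,190:320],None,fx=3,fy=3,interpolation=2)[:300].copy() if 0 else cv2.resize(b["frame"][100:228,190:320],(390,384))])[:,:,::-1])
E
```

```text
time_s: 6.37
tcp_pos: [0.5622, 0.2463, 0.1051]
eef_rot: [-179.9, 0.2, 20.2]
contact_force: [0.2, 0.2, -0.5]
gripper_width: 0.0601
gripper_force: 0.0
[ 41.8  20.8 -16.   -0.2 -53.3  68.5]
shift [-0.01  0.03  0.08] turn [-0.  -0.2 -0. ] n 1 row [-0.008  0.028  0.077] [-0.   -0.19 -0.01]
```

View pics/w3.png

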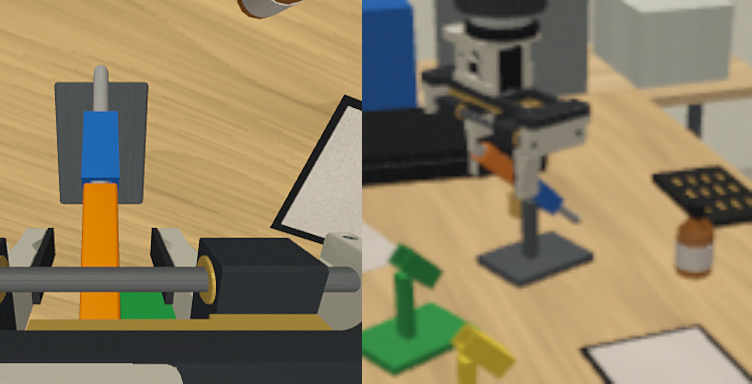

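The fingers straddle the handle (wrist crop: handle column ~100, fingers at 40 and 160), and the side crop shows the handle crossing the fingertips mid-length. I'll close the gripper now.

```bash
python3 -m creep '[[10,0,0,0,0,0,0],[10,0,0,0,0,0,0],[10,0,0,0,0,0,0],[10,0,0,0,0,0,0],[10,0,0,0,0,0,0],[10,0,0,0,0,0,0]]' 45
python3 - <<'E'
import numpy as np
d=np.array([-.71*np.cos(np.radians(20.2)),-.71*np.sin(np.radians(20.2)),.71]);print(d*.12/.025)
E
```

```text
time_s: 6.97
tcp_pos: [0.5629, 0.2481, 0.1072]
eef_rot: [-179.7, 0.0, 20.2]
contact_force: [0.7, -0.4, -1.5]
gripper_width: 0.0257
gripper_force: 0.0
[-3.19838422 -1.17677626  3.408     ]
```

```bash
python3 -m creep '[[10,0,0,0,0,0,0],[10,0,0,0,0,0,0],[10,0,0,0,0,0,0],[10,-0.16,-0.06,0.17,0,0,0],[10,-0.16,-0.06,0.17,0,0,0],[10,-0.16,-0.06,0.17,0,0,0]]'
python3 -m creep '[[10,-0.32,-0.118,0.32,0,0,0],[10,-0.32,-0.118,0.32,0,0,0],[10,-0.32,-0.118,0.32,0,0,0],[10,-0.32,-0.118,0.32,0,0,0],[10,-0.32,-0.118,0.32,0,0,0],[10,-0.32,-0.118,0.32,0,0,0],[10,-0.32,-0.118,0.32,0,0,0],[10,0,0,0,0,0,0]]'
```

```text
time_s: 7.47
tcp_pos: [0.55, 0.2431, 0.1198]
eef_rot: [-179.7, 0.1, 20.2]
contact_force: [0.1, -0.6, -2.5]
gripper_width: 0.0195
gripper_force: 45.0
time_s: 8.13
tcp_pos: [0.4947, 0.2231, 0.1786]
eef_rot: [-179.7, -0.2, 20.3]
contact_force: [-0.1, -0.1, 0.0]
gripper_width: 0.0198
gripper_force: 45.0
```

```bash
python3 -m creep '[[10,-0.32,-0.118,0.32,0,0,0],[10,-0.32,-0.118,0.32,0,0,0],[10,-0.2,-0.08,0.4,0,0,0],[10,0,0,0.8,0,0,0],[10,0,0,0.8,0,0,0],[10,0,0,0.8,0,0,0],[10,0,0,0,0,0,0],[10,0,0,0,0,0,0]]'
python3 - <<'E'
from p import *
rec()
a=capture("scene");b=capture("side");w=capture("wrist")
cv2.imwrite("pics/d1.png",np.hstack([cv2.resize(a["frame"][130:330,230:430],(400,400)),cv2.resize(b["frame"][40:240,150:350],(400,400))])[:,:,::-1])
s=r.get_state();T=e('xyz',s["eef_rot"]);G=s["tcp_pos"]-T.apply([0,0,.0188])
# dish in scene & side: fit rim
for c,n in((a,"scene"),(b,"side")):
    d=[x for x in outline_of(c,"dish")][0];y,x=np.where(d["region"]);print(n,d["conf"],d["bbox"])
    best=None
    def f(p):
        t=np.linspace(0,2*np.pi,90);pts=np.vstack([np.c_[p[0]+.066*np.cos(t),p[1]+.066*np.sin(t),np.full(90,z)] for z in(0,.034)])
        u=np.array([proj(c,k) for k in pts]).astype(np.float32);h=cv2.convexHull(u);m=np.zeros((384*4,512*4),np.uint8)
        cv2.fillConvexPoly(m,np.round(h*4+1.5).astype(int),1);m=cv2.resize(m*255,(512,384),interpolation=cv2.INTER_AREA)/255.
        return np.abs(m-d["region"]).sum()
    from scipy.optimize import minimize
    g=minimize(f,[.605,-.26],method="Nelder-Mead",options=dict(initial_simplex=[[.605,-.26],[.62,-.26],[.605,-.245]],xatol=3e-4));print(g.x.round(4),g.fun,d["region"].sum())
for l in(40,44,48,52):
    s_=toolR(20.2,l).apply([0,0,1]);print(l,[(proj(c,G+.14*s_)).round(1).tolist()+(proj(c,G-.04*s_)).round(1).tolist() for c in(a,b,w)])
E
```

```text
time_s: 8.8
tcp_pos: [0.4741, 0.2154, 0.2636]
eef_rot: [-179.7, -0.1, 20.3]
contact_force: [-0.6, -0.1, -2.2]
gripper_width: 0.0197
gripper_force: 45.0
[ 45.8   4.5 -15.2  -0.3 -70.1  64.5]
scene 0.86 [141.5, 176.3, 187.8, 218.1]
[ 0.6115 -0.2525] 321.42352941176466 1543
side 0.78 [289.8, 254.6, 353.4, 305.5]
[ 0.6063 -0.2591] 406.38039215686274 2215
40 [[348.0, 222.3, 361.1, 139.7], [235.1, 141.7, 200.8, 103.6], [252.8, 93.1, 251.3, 333.8]]
44 [[348.3, 223.0, 361.0, 139.7], [236.9, 139.2, 200.2, 104.4], [252.8, 83.3, 251.3, 334.1]]
48 [[348.6, 223.5, 360.8, 139.8], [238.7, 136.6, 199.6, 105.2], [252.7, 73.3, 251.4, 334.1]]
52 [[349.0, 223.6, 360.7, 140.1], [240.2, 133.9, 199.1, 106.1], [252.7, 63.1, 251.4, 333.6]]
```

View pics/d1.png

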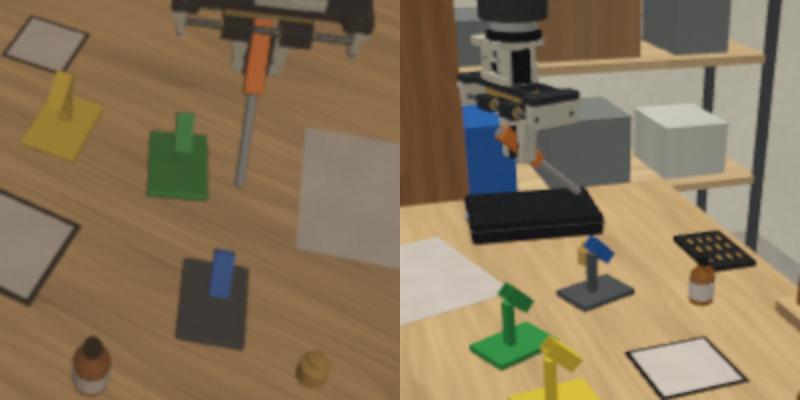

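The scene crop shows the stirrer fully clear of the blue sleeve with its tip at full-frame (350,223), and the side view has the tip at (241,136). That fits a lean of about 49°.

Run:
```python
from p import *
a=capture("scene");b=capture("side")
print(tri([a,b],[(350.2,223),(241.3,136.2)]))
s=r.get_state();G=s["tcp_pos"]-e('xyz',s["eef_rot"]).apply([0,0,.0188]);print(G)
q=s["joints"]
for psi in(-40,-55,-70):
    p,T=tipT([.609,-.256,.12],psi,-30,49,.142);o=ik(p,T,q,3);print(psi,[x.round(0).tolist() for x in o[:2]],p);go(p,T)
```

```text
[0.57598045 0.25190471 0.18941417]
[0.47367386 0.21474837 0.27991607]
-40 [[-12.0, 32.0, 21.0, -14.0, -105.0, 62.0]] [ 0.56630782 -0.22017701  0.23780916]
shift [  3.71 -17.4   -0.93] turn [  5.1  30.8 -58.8] n 18 row [ 0.206 -0.967 -0.052] [ 0.29  1.71 -3.26]
-55 [[-15.0, 31.0, 21.0, -19.0, -102.0, 49.0]] [ 0.5770342  -0.2103481   0.23780916]
shift [  4.14 -17.01  -0.93] turn [  9.4  30.7 -73.4] n 18 row [ 0.23  -0.945 -0.052] [ 0.52  1.71 -4.08]
-70 [[-17.0, 29.0, 19.0, -24.0, -98.0, 37.0]] [ 0.58993899 -0.20363029  0.23780916]
shift [  4.65 -16.74  -0.93] turn [ 13.7  30.2 -87.9] n 17 row [ 0.274 -0.985 -0.055] [ 0.81  1.77 -5.17]
```

```bash
python3 -m creep '[[10,0.2,-0.95,0.3,0.28,1.71,-3.27],[10,0.2,-0.95,0.2,0.28,1.71,-3.27],[10,0.2,-0.95,0,0.28,1.71,-3.27],[10,0.2,-0.95,0,0.28,1.71,-3.27],[10,0.2,-0.95,0,0.28,1.71,-3.27],[10,0.2,-0.95,0,0.28,1.71,-3.27],[10,0.2,-0.95,0,0.28,1.71,-3.27],[10,0.2,-0.95,0,0.28,1.71,-3.27]]'
python3 -m creep '[[10,0.2,-0.95,0,0.28,1.71,-3.27],[10,0.2,-0.95,0,0.28,1.71,-3.27],[10,0.2,-0.95,0,0.28,1.71,-3.27],[10,0.2,-0.95,0,0.28,1.71,-3.27],[10,0.2,-0.95,0,0.28,1.71,-3.27],[10,0.2,-0.95,0,0.28,1.71,-3.27],[10,0.2,-0.95,0,0.28,1.71,-3.27],[10,0.2,-0.95,0,0.28,1.71,-3.27]]'
python3 -m creep '[[10,0.2,-0.95,0,0.28,1.71,-3.27],[10,0.2,-0.95,0,0.28,1.71,-3.27],[10,0,0,0,0,0,0],[10,0,0,0,0,0,0]]'
python3 - <<'E'
from p import *
rec();p,T=tipT([.609,-.256,.12],-40,-32,50,.1417);go(p,T)
w=capture("wrist");a=capture("scene");b=capture("side")
cv2.imwrite("pics/w4.png",np.hstack([w["frame"],cv2.resize(a["frame"][140:268,105:201],(288,384))])[:,:,::-1])
d=outline_of(w,"dish");print([(x["conf"],x["bbox"]) for x in d])
print([ (x["conf"],np.round(x["bbox"]).tolist()) for x in search_frame(w,"bead0")])
E
```

```text
time_s: 9.82
tcp_pos: [0.514, 0.0238, 0.2739]
eef_rot: [-175.8, 13.3, -5.7]
contact_force: [1.1, 1.3, 0.0]
gripper_width: 0.0198
gripper_force: 45.0
time_s: 10.48
tcp_pos: [0.5541, -0.1663, 0.2735]
eef_rot: [-178.3, 26.9, -32.9]
contact_force: [2.0, 1.2, -0.1]
gripper_width: 0.0195
gripper_force: 45.0
time_s: 10.82
tcp_pos: [0.5638, -0.2142, 0.272]
eef_rot: [179.8, 30.0, -40.3]
contact_force: [0.0, 0.1, -1.0]
gripper_width: 0.02
gripper_force: 45.0
[ -11.7   31.    22.7  -14.5 -108.    60.1]
shift [ 0.16 -0.29 -1.34] turn [1.4 1.4 0.3] n 2 row [ 0.079 -0.143 -0.668] [0.7  0.71 0.13]
[(0.76, [192.4, 0.6, 319.0, 73.0])]
[(0.84, [255.0, 28.0, 273.0, 49.0]), (0.81, [248.0, 0.0, 261.0, 14.0]), (0.62, [275.0, 3.0, 295.0, 13.0]), (0.55, [220.0, 15.0, 238.0, 35.0])]
```

View pics/w4.png

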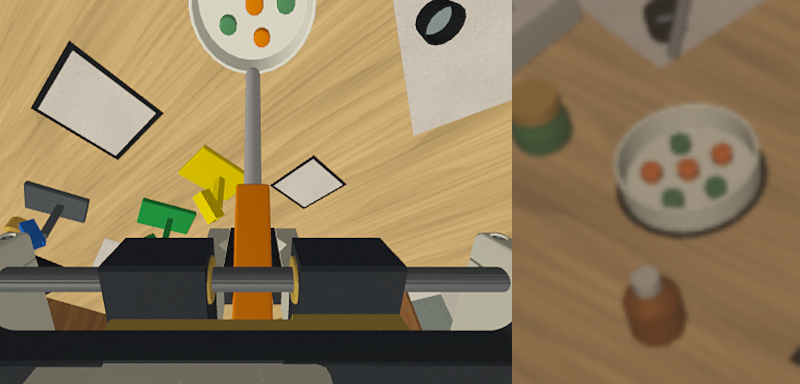

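The wrist view shows the dish at the top (rim 190–316, down to row 73), with the stirrer shaft pointing at it. The scene crop shows all six beads, with the middle one near full-frame (164,197), and the stirrer above the dish. Next I'll measure the beads.

```bash
cat > beads.py <<'E'
from p import *
def beads(c,box):
    out=[]
    for lo,hi in(((4,130,80),(20,255,255)),((50,60,30),(90,255,255))):
        n,l,st,ce=cv2.connectedComponentsWithStats(mask(c,lo,hi,box))
        for i in range(1,n):
            if st[i,4]>12: out.append((plane(c,ce[i],.013)[:2].round(4).tolist(),int(st[i,4]),ce[i].round(1).tolist(),'og'[lo[0]>30]))
    return out
if __name__=="__main__":
    for n,b in(("scene",(140,176,188,216)),("side",(292,258,351,300))):
        B=beads(capture(n),b);print(n);[print(x) for x in B];print(np.mean([x[0] for x in B],0))
E
python3 beads.py
```

```text
scene
([0.5782, -0.2429], 33, [174.5, 190.8], 'o')
([0.6096, -0.258], 34, [163.2, 195.9], 'o')
([0.6302, -0.2841], 36, [151.1, 197.0], 'o')
([0.5887, -0.2852], 13, [160.4, 187.4], 'g')
[ 0.601675 -0.26755 ]
side
([0.5781, -0.244], 54, [306.4, 278.9], 'o')
([0.6088, -0.2592], 55, [321.5, 280.1], 'o')
([0.6296, -0.2848], 52, [335.2, 285.3], 'o')
([0.613, -0.2231], 43, [315.9, 270.1], 'g')
([0.6442, -0.2474], 43, [332.7, 273.7], 'g')
([0.5912, -0.2796], 22, [318.7, 287.6], 'g')
[ 0.61081667 -0.25635   ]
```

Run:
```python
from p import *
p,T=tipT([.577,-.267,.06],-40,-32,50,.1417);go(p,T)
c=np.array([.610,-.258]);a=np.radians(np.arange(195,195+361,15));P=c+.032*np.c_[np.cos(a),np.sin(a)]
print((np.diff(P,axis=0)/.025).round(2).tolist())
```

```text
shift [-1.13 -0.83 -3.85] turn [ 1.4  1.7 -0. ] n 4 row [-0.282 -0.208 -0.962] [ 0.36  0.41 -0.  ]
[[0.13, -0.31], [0.2, -0.27], [0.27, -0.2], [0.31, -0.13], [0.33, -0.04], [0.33, 0.04], [0.31, 0.13], [0.27, 0.2], [0.2, 0.27], [0.13, 0.31], [0.04, 0.33], [-0.04, 0.33], [-0.13, 0.31], [-0.2, 0.27], [-0.27, 0.2], [-0.31, 0.13], [-0.33, 0.04], [-0.33, -0.04], [-0.31, -0.13], [-0.27, -0.2], [-0.2, -0.27], [-0.13, -0.31], [-0.04, -0.33], [0.04, -0.33]]
```

```bash
python3 -m creep '[[10,-0.38,-0.28,0,0.5,0.5,0],[10,-0.38,-0.28,-0.25,0.5,0.5,0],[10,-0.37,-0.27,-0.9,0.4,0.7,0],[10,0,0,-0.9,0,0,0],[10,0,0,-0.9,0,0,0],[10,0,0,-0.9,0,0,0],[10,0,0,0,0,0,0],[10,0,0,0,0,0,0]]'
python3 - <<'E'
from p import *
rec();p,T=tipT([.577,-.267,.012],-40,-32,50,.1417);go(p,T)
a=capture("scene");b=capture("side")
s=r.get_state();Q=e('xyz',s["eef_rot"]);G=s["tcp_pos"]-Q.apply([0,0,.0188]);t=G+.1417*(Q*e('y',-50)).apply([0,0,1]);t2=G+.1417*(Q*e('y',50)).apply([0,0,1]);print("tip pred",t.round(4),t2.round(4))
for c in(a,b): print(proj(c,t),proj(c,t2))
k=lambda c,x,y:cv2.resize(c["frame"][y-35:y+35,x-35:x+35],(390,390),interpolation=cv2.INTER_CUBIC)
cv2.imwrite("pics/s1.png",np.hstack([k(a,165,190),k(b,315,265)])[:,:,::-1])
E
```

```text
time_s: 11.83
tcp_pos: [0.5343, -0.2335, 0.1772]
eef_rot: [179.8, 32.2, -40.2]
contact_force: [1.5, -1.1, 0.2]
gripper_width: 0.0199
gripper_force: 45.0
[-13.9  33.9  14.  -13.7 -99.3  65.1]
shift [ 0.06  0.05 -1.86] turn [-0.  -0.3  0.1] n 2 row [ 0.029  0.023 -0.931] [-0.01 -0.15  0.05]
tip pred [ 0.4361 -0.15    0.1755] [ 0.5769 -0.2687  0.0605]
[227.53949471 128.97808708] [165.05983299 175.28088321]
[233.38733051 207.33776848] [312.33575414 268.96104547]
```

View pics/s1.png

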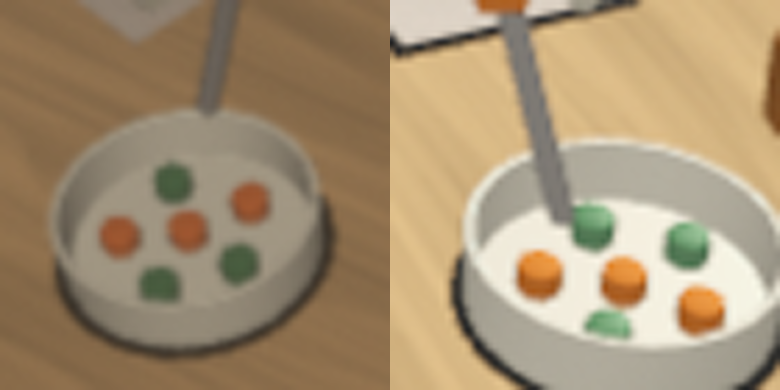

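The scene crop has the tip at full-frame (167,175), above the gap between the beads. The side crop has it at (311,270). Both are within 2 px of the prediction.

Run:
```python
from p import *
a=capture("scene");b=capture("side")
t=tri([a,b],[(167.2,174.6),(311.5,269.6)]);print(t,proj(a,t),proj(b,t))
```

```text
[ 0.5731514  -0.26721449  0.05947279] [166.39628084 174.91250065] [310.44717711 269.29705528]
```

```bash
python3 -m creep '[[10,0.06,0,-0.5,0,0,0],[10,0,0,-0.5,0,0,0],[10,0,0,-0.5,0,0,0],[10,0,0,-0.3,0,0,0],[10,0,0,-0.1,0,0,0],[10,0,0,0,0,0,0]]'
python3 -m creep '[[10,0.13,-0.31,0,0,0,0],[10,0.2,-0.27,0,0,0,0],[10,0.27,-0.2,0,0,0,0],[10,0.31,-0.13,0,0,0,0],[10,0.33,-0.04,0,0,0,0],[10,0.33,0.04,0,0,0,0],[10,0.31,0.13,0,0,0,0],[10,0.27,0.2,0,0,0,0]]'
python3 - <<'E'
from p import *
b=capture("side");cv2.imwrite("pics/s2.png",cv2.resize(b["frame"][230:310,275:365],(675,600),interpolation=2)[:,:,::-1])
print(r.get_state()["tcp_pos"],r.get_state()["eef_rot"])
E
```

```text
time_s: 12.53
tcp_pos: [0.5365, -0.2331, 0.1291]
eef_rot: [179.8, 32.2, -40.2]
contact_force: [0.4, -0.5, -0.6]
gripper_width: 0.0202
gripper_force: 45.0
time_s: 13.2
tcp_pos: [0.5918, -0.2475, 0.1302]
eef_rot: [179.9, 32.1, -40.2]
contact_force: [-0.7, 0.4, -1.6]
gripper_width: 0.0197
gripper_force: 45.0
[ 0.59274497 -0.24609073  0.13000562] [179.91576619  32.05926467 -40.0685807 ]
```

View pics/s2.png

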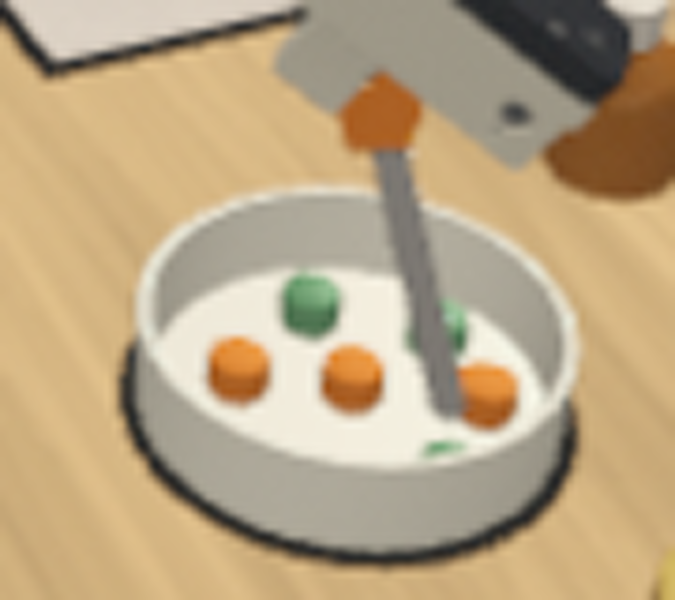

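The side crop shows the tip down in the dish, pushing beads round: the orange one at right and the near green one have already shifted, and none are out. I'll continue the circle.

```bash
python3 -m creep '[[10,0.2,0.27,0,0,0,0],[10,0.13,0.31,0,0,0,0],[10,0.04,0.33,0,0,0,0],[10,-0.04,0.33,0,0,0,0],[10,-0.13,0.31,0,0,0,0],[10,-0.2,0.27,0,0,0,0],[10,-0.27,0.2,0,0,0,0],[10,-0.31,0.13,0,0,0,0]]'
python3 -m creep '[[10,-0.33,0.04,0,0,0,0],[10,-0.33,-0.04,0,0,0,0],[10,-0.31,-0.13,0,0,0,0],[10,-0.27,-0.2,0,0,0,0],[10,-0.2,-0.27,0,0,0,0],[10,-0.13,-0.31,0,0,0,0],[10,-0.04,-0.33,0,0,0,0],[10,0.04,-0.33,0,0,0,0]]'
python3 beads.py; python3 -c "
from plant import *;print(r.get_state()['tcp_pos'],r.get_state()['eef_rot'])"
```

```text
time_s: 13.92
tcp_pos: [0.5756, -0.1932, 0.1307]
eef_rot: [179.9, 32.0, -40.1]
contact_force: [-0.3, -0.6, 0.3]
gripper_width: 0.0195
gripper_force: 45.0
time_s: 14.58
tcp_pos: [0.5381, -0.234, 0.1306]
eef_rot: [-180.0, 31.9, -40.1]
contact_force: [5.8, 3.8, 3.2]
gripper_width: 0.0199
gripper_force: 45.2
scene
([0.6096, -0.258], 34, [163.2, 195.9], 'o')
([0.6501, -0.2732], 34, [149.4, 203.2], 'o')
([0.6165, -0.3053], 17, [148.4, 190.9], 'g')
[ 0.6254     -0.27883333]
side
([0.6089, -0.259], 54, [321.5, 280.1], 'o')
([0.6496, -0.2741], 53, [340.6, 280.4], 'o')
([0.6462, -0.2354], 44, [331.0, 270.4], 'g')
[ 0.6349     -0.25616667]
[ 0.53915818 -0.23480792  0.13049752] [-179.93554452   31.84579887  -40.1080369 ]
```

```bash
python3 -m creep '[[10,0.27,0.08,0,0,0,0],[10,0.27,0.08,0,0,0,0],[10,0.27,0.08,0,0,0,0],[10,0.27,0.08,0,0,0,0],[10,0.27,0.08,0,0,0,0],[10,0.27,0.08,0,0,0,0],[10,0,0,0,0,0,0]]'
python3 beads.py
python3 - <<'E'
from h import *
k=lambda c,x,y:cv2.resize(c["frame"][y-35:y+35,x-35:x+35],(390,390),interpolation=cv2.INTER_CUBIC)
a=capture("scene");b=capture("side");cv2.imwrite("pics/s3.png",np.hstack([k(a,165,195),k(b,320,277)])[:,:,::-1])
E
```

```text
time_s: 15.27
tcp_pos: [0.5788, -0.2206, 0.13]
eef_rot: [179.9, 32.1, -40.1]
contact_force: [-0.4, -0.4, -0.9]
gripper_width: 0.0198
gripper_force: 45.0
scene
([0.5636, -0.2726], 22, [169.5, 183.5], 'o')
([0.6312, -0.2529], 32, [159.6, 201.7], 'o')
([0.6501, -0.2732], 34, [149.4, 203.2], 'o')
([0.6161, -0.3061], 16, [148.3, 190.7], 'g')
[ 0.61525 -0.2762 ]
side
([0.6323, -0.2523], 57, [329.2, 276.1], 'o')
([0.6496, -0.2741], 53, [340.6, 280.4], 'o')
([0.5922, -0.2118], 46, [305.8, 269.0], 'g')
([0.6488, -0.2324], 31, [331.3, 269.4], 'g')
[ 0.630725 -0.24265 ]
```

View pics/s3.png

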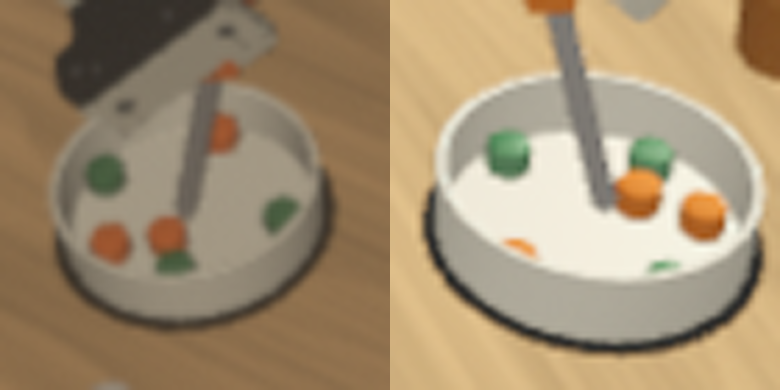

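All six beads are inside the dish in both crops. The middle one has moved to about (0.632,-0.252), and the ring beads have clearly shifted. I'll lift out and plan the final pose.

```bash
python3 -m creep '[[10,0,0,0.3,0,0,0],[10,0,0,0.6,0,0,0],[10,0,0,0.8,0,0,0],[10,0,0,0.8,0,0,0],[10,0,0,0.8,0,0,0],[10,0,0,0.8,0,0,0],[10,0,0,0.8,0,0,0],[10,0,0,0,0,0,0]]'
python3 - <<'E'
from p import *
from scipy.spatial.transform import Slerp
rec();s=r.get_state();q0=s["joints"];p0=s["tcp_pos"];R0=e('xyz',s["eef_rot"])
for psi in(-45,-60,-75,-90):
  for lev in(80,88):
    p,T=tipT([.655,.006,.205],psi,lev-50,50,.1417);sl=Slerp([0,1],R.concatenate([R0,T]));q=q0;mx=0;ok=True;rg=[]
    for t in np.linspace(0,1,21)[1:]:
        o=ik(p0+t*(p-p0),sl(t),q,1)
        if not o: ok=False;break
        mx=max(mx,abs(o[0]-q).max());q=o[0];rg.append(q)
    print(psi,lev,ok,round(mx,1),q.round(0),"q5",np.array(rg)[:,4].max().round(0),"q3",np.array(rg)[:,2].min().round(0));n=go(p,T)
E
```

```text
time_s: 16.13
tcp_pos: [0.5784, -0.2224, 0.2584]
eef_rot: [-180.0, 31.6, -40.1]
contact_force: [0.3, -0.4, 0.7]
gripper_width: 0.02
gripper_force: 45.0
[ -12.4   34.1   25.6  -15.  -109.6   60.8]
-45 80 True 7.1 [ 46.   6. -42.  40. -51. -29.] q5 -51.0 q3 -42.0
shift [-0.61 12.81 -1.81] turn [-41.7 -45.4  -4.4] n 13 row [-0.047  0.986 -0.139] [-3.21 -3.49 -0.34]
-45 88 True 8.3 [ 47.   8. -49.  54. -50. -44.] q5 -47.0 q3 -49.0
shift [-0.61 12.81 -2.54] turn [-47.1 -51.3  -4.3] n 13 row [-0.047  0.985 -0.195] [-3.62 -3.95 -0.33]
-60 80 True 6.6 [ 46.  13. -30.  34. -60. -37.] q5 -59.0 q3 -30.0
shift [ 0.46 13.64 -1.81] turn [-47.5 -39.8 -18. ] n 14 row [ 0.033  0.974 -0.129] [-3.39 -2.84 -1.28]
-60 88 True 7.5 [ 48.  16. -36.  42. -60. -47.] q5 -56.0 q3 -36.0
shift [ 0.47 13.64 -2.54] turn [-53.6 -44.9 -17.4] n 14 row [ 0.033  0.974 -0.181] [-3.83 -3.21 -1.24]
-75 80 True 6.5 [ 44.  21. -18.  28. -69. -43.] q5 -66.0 q3 -18.0
shift [ 1.72 14.16 -1.81] turn [-52.8 -33.5 -31.5] n 15 row [ 0.115  0.944 -0.121] [-3.52 -2.24 -2.1 ]
-75 88 True 7.1 [ 46.  24. -22.  34. -70. -50.] q5 -64.0 q3 -22.0
shift [ 1.72 14.16 -2.54] turn [-59.6 -37.9 -30.5] n 15 row [ 0.115  0.944 -0.169] [-3.97 -2.53 -2.03]
-90 80 True 6.5 [ 40.  28.  -5.  23. -78. -49.] q5 -72.0 q3 -8.0
shift [ 3.06 14.34 -1.81] turn [-57.5 -26.8 -44.9] n 15 row [ 0.204  0.956 -0.121] [-3.84 -1.78 -2.99]
-90 88 True 7.0 [ 42.  31.  -7.  27. -81. -54.] q5 -71.0 q3 -11.0
shift [ 3.06 14.33 -2.54] turn [-65.  -30.2 -43.5] n 15 row [ 0.204  0.955 -0.169] [-4.33 -2.01 -2.9 ]
```

```bash
python3 -m creep '[[10,0.086,0.708,-0.1,-2.98,-1.9,-1.52],[10,0.086,0.708,-0.1,-2.98,-1.9,-1.52],[10,0.086,0.708,-0.1,-2.98,-1.9,-1.52],[10,0.086,0.708,-0.1,-2.98,-1.9,-1.52],[10,0.086,0.708,-0.13,-2.98,-1.9,-1.52],[10,0.086,0.708,-0.13,-2.98,-1.9,-1.52],[10,0.086,0.708,-0.13,-2.98,-1.9,-1.52]]'
python3 -m creep '[[10,0.086,0.708,-0.13,-2.98,-1.9,-1.52],[10,0.086,0.708,-0.13,-2.98,-1.9,-1.52],[10,0.086,0.708,-0.13,-2.98,-1.9,-1.52],[10,0.086,0.708,-0.13,-2.98,-1.9,-1.52],[10,0.086,0.708,-0.13,-2.98,-1.9,-1.52],[10,0.086,0.708,-0.13,-2.98,-1.9,-1.52],[10,0.086,0.708,-0.13,-2.98,-1.9,-1.52]]'
python3 -m creep '[[10,0.086,0.708,-0.13,-2.98,-1.9,-1.52],[10,0.086,0.708,-0.13,-2.98,-1.9,-1.52],[10,0.086,0.708,-0.13,-2.98,-1.9,-1.52],[10,0.086,0.708,-0.13,-2.98,-1.9,-1.52],[10,0.086,0.708,-0.13,-2.98,-1.9,-1.52],[10,0.086,0.708,-0.13,-2.98,-1.9,-1.52],[10,0,0,0,0,0,0],[10,0,0,0,0,0,0]]'
python3 - <<'E'
from p import *
rec();p,T=tipT([.655,.006,.205],-75,38,50,.1417);go(p,T)
s=r.get_state();Q=e('xyz',s["eef_rot"]);G=s["tcp_pos"]-Q.apply([0,0,.0188]);d=(Q*e('y',50)).apply([0,0,1]);t=G+.1417*d;print("tip",t.round(3),"lean",np.degrees(np.arccos(-d[2])),"G",G.round(3))
a=capture("scene");b=capture("side");print(proj(a,t),proj(b,t),proj(a,G),proj(b,G))
cv2.imwrite("pics/f.png",np.hstack([cv2.resize(a["frame"][130:330,200:400],(400,400)),cv2.resize(b["frame"][100:300,180:380],(400,400))])[:,:,::-1])
E
```

```text
time_s: 16.72
tcp_pos: [0.5925, -0.0969, 0.2342]
eef_rot: [175.0, 7.6, -52.8]
contact_force: [0.6, 1.2, -0.6]
gripper_width: 0.0198
gripper_force: 45.0
time_s: 17.3
tcp_pos: [0.6075, 0.0274, 0.2116]
eef_rot: [175.3, -17.1, -63.6]
contact_force: [-0.1, -0.1, -1.1]
gripper_width: 0.0196
gripper_force: 45.0
time_s: 17.97
tcp_pos: [0.6203, 0.1338, 0.1902]
eef_rot: [179.9, -37.7, -74.8]
contact_force: [0.3, -0.7, 0.4]
gripper_width: 0.0195
gripper_force: 45.0
[ 46.4  24.1 -21.8  33.8 -69.7 -50.5]
shift [ 0.04 -0.09  0.19] turn [-0.3 -0.2 -0.1] n 1 row [ 0.045 -0.092  0.193] [-0.26 -0.18 -0.11]
tip [0.654 0.008 0.199] lean 87.70354730208234 G [0.617 0.145 0.205]
[231.92116765 200.11577736] [295.56393463 158.21822159] [295.1593981  212.39353002] [264.5300744  140.56620302]
```

View pics/f.png

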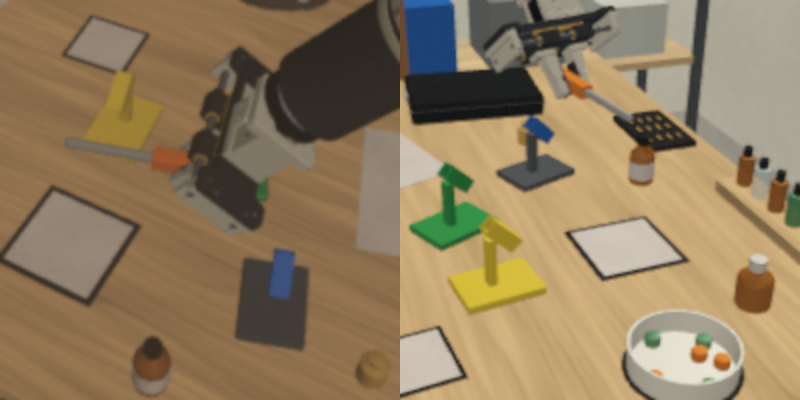

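The tip shows at scene (233,201) and side (296,160), which matches the predicted tip at (0.654, 0.008, 0.20). The stirrer is level, and the beads and bystanders are in place, so I'm handing in.

```bash
python3 -m creep '[[10,0,0,0,0,0,0],[10,0,0,0,0,0,0],[10,0,0,0,0,0,0],[10,0,0,0,0,0,0],[10,0,0,0,0,0,0],[10,0,0,0,0,0,0]]'; python3 -c "
from plant import close_job;print(close_job())"
```

```text
time_s: 18.57
tcp_pos: [0.6206, 0.1325, 0.1912]
eef_rot: [-180.0, -37.6, -75.0]
contact_force: [0.1, -0.2, -0.0]
gripper_width: 0.0197
gripper_force: 45.0
the job is handed in; nothing more can be done
None
```

The stirrer was drawn out and the beads stirred with none seen to spill, and it is now held level with its tip about 20 cm above the larger white card; the job was handed in at about 18.6 s, with no verdict returned.

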